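# Clamp Petri dishes on a shaker with a quarter-turn T-slot strap

## Task

Clamp the stack of Petri dishes down on the orbital shaker with the steel strap: carry the strap over by its black handle, let the T-head under its red knob drop into the slot of the rail with the strap lying flat over the dishes, and slide the strap away from the control panel until its tongue is fully home against the stop under the dark keeper hook. Then press the red knob down against its spring, turn it a full quarter turn clockwise and let it spring up, so that the T-head is locked under the rail's lips. Leave the dishes standing where they are and do not disturb the freezer box, the beaker or the tube on the bench.

Things in the scene. Friction and masses are not known exactly. Their poses are not given: they have to be found in the camera images.
- shaker: compact white orbital shaker, grey control panel on its front, 226 x 236 mm, fixed. Origin under its centre at bench level; x from the control panel to the back, y to its left, z up. Dark grey platform, top 76 mm up. Aluminium T-slot rail along its right side (y = -80 mm), ledge with a dark keeper hook along its left side, Petri dishes between
- slot_top (a point): nominal middle of the T-slot, level with the rail's top (shaker x 0, y -80, z 108 mm); shaker axes. The rail (46 mm wide, x -78 to 78) is screwed down through slotted tabs: slot and rail really lie up to 6 mm to either side (y) of this point, unmeasured; see or feel where. Slot in its top 15 mm wide, lips 7 mm thick, under them a chamber 37 mm wide and 15 mm deep
- keeper_stop (a point): on the ledge at the keeper's stop wall (shaker x 14, y 73, z 97 mm), meets point tongue when home (but for the rail's sideways setting); shaker axes. Ledge top 97 mm up, x -72 to 48, y 46 to 112. Keeper roof 9.5 mm above the ledge, 6 mm thick, over x -14 to 22, y 67.5 to 102; wall beyond y 89.5; stop wall from x 14. Open to the front (-x) and to the dishes: the tongue enters by sliding to +x
- strap_home (a point): where the strap's origin comes to lie when the strap is home: shaker x 0, y 0, z 97 mm (y up to 7 mm to either side, as the rail is set); shaker axes, which the strap's are then parallel to within 3 deg
- strap: steel clamp strap, 32 mm wide (x), 184 mm long (y -102 to 82), 0.3 to 0.5 kg with knob, level on the bench. Origin on its lowest plane (underside of tongue and T-head); y to the tongue end, z up. Plate top z 36 mm, underside 29; rubber pad below its middle to z 25.5, clears the dishes by 1.5 mm when seated. Leg at y 50 to 60 down to z 0
- handle (a point): centre of the strap's black grip bar (strap x 0, y 2, z 60 mm), near its centre of mass; strap axes. Bar 14 mm wide (x), 68 mm long (y), 16 mm high, on a post 10 mm long near each end, 16 mm free between bar and plate
- tongue (a point): underside of the tongue at its leading (+x) edge (strap x 14, y 73, z 0 mm); strap axes. Tongue: x -14 to 14, y 60 to 82 mm, 7 mm thick
- foot (a point): centre of the underside of the foot block (strap x 0, y -80, z 11 mm), 44 mm long (y), 32 mm wide, which stands on the rail; strap axes. The spring-loaded stud runs through it, red knob above, T-head below
- knob (a point): in the red knob's wing on the stud's axis (strap z 74 mm at rest), 12 mm under its top. Wing 12 mm wide (own y), 48 mm long (own x), reaching 19 mm below and 12 mm above this point; under it a round hub 29 mm across whose top, 18 mm below this point, fingertips can push on. Axes turn with the knob; at joint 0 they are the strap's
- thead (a point): centre of the T-head, 69.5 mm below point knob; 32 mm long (own x, like the wing), 13 mm wide, 9 mm thick. At rest its top is 2 mm under the foot: it fits the slot lengthwise but cannot turn between the lips; pushed down more than 5 mm it can turn under them
- plunger (a joint): how far the stud is pushed down: 0 (rest) to 0.0075 m (stop). Spring 1500 N/m with 5 N preload (13 N at 5 mm, 17 N at the stop). Let go when locked, it stays at about 0.005, the spring pulling the T-head up against the lips
- tknob (a joint): turn of knob and T-head, clockwise seen from above: 0 (T-head along the slot, wing across the strap) to 1.571 rad (stop; T-head across the slot, wing along the strap). Light friction, stays where left
- petri: stack of three small Petri dishes, 61 mm across, 42 mm high, on the black mat in the middle of the platform (79 mm up); origin under its centre
- cryo: pale card freezer box 133 x 133 x 52 mm on the bench, bystander; origin under its centre
- beaker: small glass beaker, 58 mm across, 70 mm high, bystander; origin under its centre
- falcon: upright white 50 ml tube with red cap, 34 mm across, 112 mm high, bystander; origin under its centre

How it is judged:
By the outcome, as a careful person would: the job done as asked, in the order asked, and still so for the second after the job is handed in, with the robot touching nothing.
It also fails if it takes over 72 s, if anything falls off the work surface, if the arm or the gripper's body presses on something with over 40 N, if the wrist force passes 120 N, or if a joint passes its speed limit or range.

## Robot

A 7-joint arm with a two-finger parallel gripper is mounted at the origin on a cart in front of the work surface, level with it; the furniture and walls round the work are solid. World frame = base frame: x ahead of the robot, y to its left, z up, the work surface at z = 0. Lengths are in m, angles in rad, forces in N, time in s.
With the tool pointing down it reaches from about 0.4 to 0.75 m from the base axis. Payload 19.5 kg.
Tool frame: the origin (TCP) lies at the very end of the fingers, on their centre line; the grasp point (between the pads) lies 19 mm behind it; z points along the fingers, y is the line along which they close (so a half turn about z gives the same grasp; the last joint's range is limited). The gripper opens to 85 mm and grips with 20 to 120 N. Pads are 22 mm wide; open, the fingers measure 114 mm over their backs; the gripper's body (76 mm by 85 mm) begins 54 mm behind the grasp point. The pads swing forward as they close: fully open they stand 13 mm farther back than shut.
Start: joints at [1.152, 0.707, -0.028, 1.485, 0.022, 0.951, -0.075], TCP at [0.212, -0.535, 0.231] pointing down, gripper open.
Joint ranges: [-2.71, 2.71], [-0.32, 2.16], [-1.57, 1.52], [0, 2.45], [-1.46, 4.6], [0, 2.02], [-2.83, 2.83]. Speed limits (rad/s): [1.89, 1.89, 2.57, 2.57, 3.01, 3.01, 3.01].

## Interface

Orientations are given as a unit quaternion [w, x, y, z].
In Python, from plant import arm gives the robot as it stands.
- The arm moves only by the tool step_arm, never from a script. Its argument "motion" is a list of rows, each a list of 7 numbers: the opening, from 0 (shut) to 1 (fully open), then the shift along the tool's x, y, z in mm, then the turn, a rotation vector about the tool's x, y, z in degrees. A call has 1 to 10 rows; each row is the pose to reach, as a shift and turn from the pose commanded when the call began, along the tool's axes at that moment; what a row does not reach only later rows make up. A row lasts 1/8 s, in which the tool goes at most 62.5 mm and 10.7 degrees, less where a joint would pass 70% of its speed; a pose out of reach is approached as far as the arm can. A call with a gripper value outside its range is refused whole. The fingers move at their own pace and stop on an object; "grip_force" is the grip in N (left out, the last holds). Time passes only in rows, so rows that repeat a pose let the fingers close. It gives the time, the measured TCP pose, the force, the opening and the grip force at its end, in the units of the state.
- arm.get_obs(): the state, without advancing time (a new reading comes with each control period).
- arm.grab_frame(name): name is "scene" or "top" or "wrist"; returns a dict with "color" (384x512x3 uint8, red, green, blue), "camera_matrix" (3x3 intrinsics, pixels), "cam_to_world" (4x4, takes a point from camera to world coordinates). Camera axes: x right, y down, z forward; pixel columns grow to the right and rows downward; lengths in m; the calibration is good to about 2 mm. A picture is of the moment at which its call begins. There is no depth.
- arm.close_job(): hands the job in; it is judged then, once.
Trained networks look in a picture, given as the dict that the camera call returned (one of the last four; its "shot" number tells which), for a name from the list of things; names that differ only in an ending like _2 or _b are one class to them, and where a whole thing is asked for, a point or a joint stands for the part that bears it (a point fixed in the world has none). Each returns a list of dicts, best first, with "conf" (0 to 1); they miss things now and then, are a little off and sometimes report something else, mostly with a low value. They report only what shows in the picture. A call takes as long as a camera call.
- arm.spot_in(target, picture): "bbox" ([left, top, right, bottom] in pixels, round what is visible of it).
The state is a dict: "clock": time; "qpos": joint angles; "joint_velocities": joint speeds; "tau": joint torques, N m; "position": TCP position; "tool_rot": TCP orientation; "wrist_force": force on the tool from outside, world axes, zero at the start; "moment": the same for the moment, N m; "opening": finger opening in m; "finger_force": force on a finger pad.
Only numpy, scipy, OpenCV 4.12 (cv2) and the standard library are available. Lean on these libraries where they do the work, as an engineer would, in place of code of your own. Each camera call takes 0.05 s, during which the arm holds its last target. There are 200 camera calls.

## Working session

There is one attempt and no reset: what is moved stays moved. The work goes in short steps, Python scripts to look and compute and a tool call to move; the robot and the scene stay as the last step left them, time stands still between calls to the robot, and variables do not carry over. Pictures are saved under pics/ and viewed, at most 10 in all, crops included, and the job is handed in when it is done.

Besides the shell and the picture viewer there is one more tool, called after "Call:" as name([rows], argument=value, ...), one row to a line, values as JSON. step_arm: Moves the arm, as the interface text tells. Its arguments: {"type":"object","properties":{"motion":{"type":"array","items":{"type":"array","items":{"type":"number"}}},"grip_force":{"type":"number"}},"required":["motion"]}

```bash
mkdir -p pics; ls; cat > h.py <<'E'
import numpy as np, cv2
from plant import arm
from scipy.spatial.transform import Rotation as R
def save(f,name,crop=None,scale=1):
    im=cv2.cvtColor(f["color"],cv2.COLOR_RGB2BGR)
    if crop: im=im[crop[1]:crop[3],crop[0]:crop[2]]
    if scale!=1: im=cv2.resize(im,None,fx=scale,fy=scale,interpolation=cv2.INTER_CUBIC)
    cv2.imwrite("pics/"+name,im)
def ray(f,u,v,z):
    K=f["camera_matrix"];T=np.array(f["cam_to_world"])
    d=T[:3,:3]@np.linalg.inv(K)@np.array([u,v,1.]);o=T[:3,3]
    return o+d*(z-o[2])/d[2]
def proj(f,P):
    K=f["camera_matrix"];T=np.linalg.inv(np.array(f["cam_to_world"]))
    p=(T[:3,:3]@np.atleast_2d(P).T).T+T[:3,3]; q=(K@p.T).T
    return q[:,:2]/q[:,2:]
E
python3 - <<'E'
from h import *
o=arm.get_obs(); print(o)
ims=[]
for n in("top","scene"):
    f=arm.grab_frame(n); save(f,n+"0.png"); print(n,np.round(f["cam_to_world"],3).tolist(),f["camera_matrix"].tolist())
    for t in("shaker","strap","knob","handle","petri","cryo","beaker","falcon"):
        print(t,[(np.round(d["bbox"]).tolist(),round(d["conf"],2)) for d in arm.spot_in(t,f)[:2]])
E
```

```text
pics
{'clock': 0.0, 'qpos': array([ 1.15227249,  0.70713449, -0.02763973,  1.48503056,  0.02202443,
        0.95090468, -0.07548459]), 'joint_velocities': array([-0.00064092, -0.0008281 , -0.00211866, -0.0004211 , -0.00086931,
       -0.00033726,  0.00217057]), 'tau': array([-3.39689961e-05, -8.83231473e+01,  1.23495676e+00, -2.36164802e+01,
        1.69198774e-02,  6.62015023e-03, -7.27068709e-06]), 'position': array([ 0.21147995, -0.53439099,  0.23080175]), 'tool_rot': array([-5.71948920e-04,  9.82298295e-01,  1.87322491e-01, -1.31778036e-04]), 'wrist_force': array([-0.63780832, -0.75048819,  0.2025788 ]), 'moment': array([0.03179587, 0.0074131 , 0.00773945]), 'finger_force': 0.0, 'opening': 0.0854049763862023}
top [[-0.0, -0.985, 0.173, 0.411], [-1.0, -0.005, -0.029, -0.081], [0.029, -0.173, -0.985, 1.208], [0.0, 0.0, 0.0, 1.0]] [[372.01479669386924, 0.0, 255.33631595779403], [0.0, 372.01479669386924, 199.44442711006235], [0.0, 0.0, 1.0]]
shaker [([133.0, 178.0, 218.0, 262.0], 0.8)]
strap [([302.0, 233.0, 359.0, 251.0], 0.78)]
knob [([346.0, 226.0, 357.0, 248.0], 0.48)]
handle [([
[... 188 characters left out ...]
139.0, 261.0, 155.0], 0.62)]
scene [[-0.871, -0.35, 0.345, 0.269], [-0.492, 0.641, -0.589, 0.49], [-0.015, -0.683, -0.731, 0.828], [0.0, 0.0, 0.0, 1.0]] [[378.62449158625196, 0.0, 253.091533527874], [0.0, 378.62449158625196, 192.86857370446162], [0.0, 0.0, 1.0]]
shaker [([163.0, 230.0, 288.0, 346.0], 0.91), ([330.0, 139.0, 347.0, 155.0], 0.44)]
strap [([306.0, 140.0, 350.0, 191.0], 0.63)]
knob [([334.0, 139.0, 347.0, 153.0], 0.51)]
handle [([309.0, 140.0, 346.0, 195.0], 0.92)]
petri [([213.0, 252.0, 242.0, 283.0], 0.61)]
cryo [([210.0, 143.0, 270.0, 190.0], 0.63), ([307.0, 138.0, 344.0, 193.0], 0.53)]
beaker [([276.0, 127.0, 288.0, 154.0], 0.68)]
falcon [([197.0, 159.0, 212.0, 193.0], 0.55)]
```

```bash
python3 - <<'E'
from h import *
a=cv2.imread("pics/top0.png")[130:270,120:370]; b=cv2.imread("pics/scene0.png")[120:350,150:360]
a=cv2.resize(a,(790,442),interpolation=3); cv2.imwrite("pics/a.png",a)
b=cv2.resize(b,(546,598),interpolation=3); cv2.imwrite("pics/b.png",b)
E
```

```text
(no output)
```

View pics/a.png

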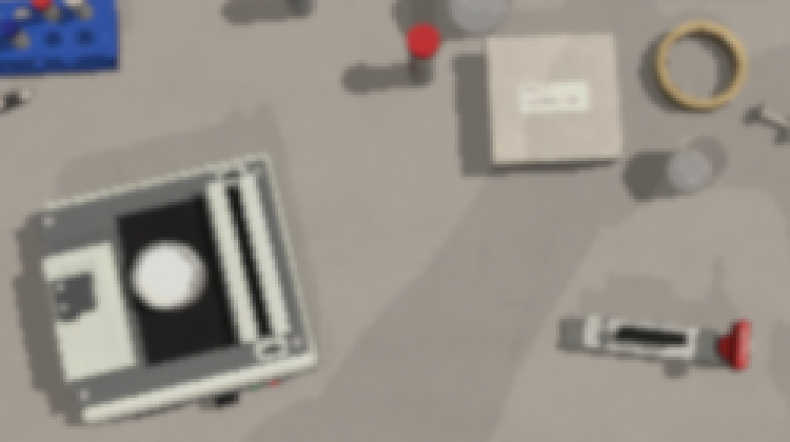

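View pics/b.png

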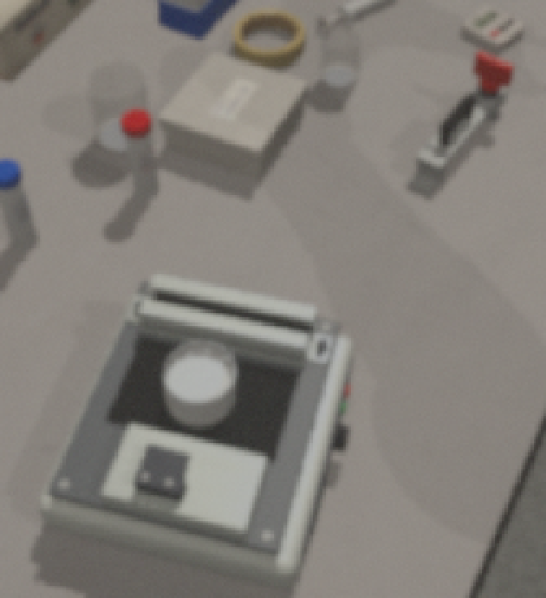

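The top view shows the shaker at the left, turned about 12°, with the panel towards the robot. The strap lies at the right, with its grip bar around pixel (326,237) and its knob at (353,238) on the −y side, wing across.

```bash
python3 - <<'E'
from h import *
f=arm.grab_frame("top")
def c(u,v,z): 
    p=ray(f,120+u/3.16,130+v/3.16,z); return np.round(p[:2],4)
print("bar ends",c(613,332,.068),c(687,341,.068)); print("strap tongue end top plate",c(585,333,.036),"knob",c(740,345,.086))
# shaker corners: platform/body top ~ .07
for p in((42,205),(268,157),(316,360),(83,420)): print(c(*p,.07))
print("petri",c(168,275,.121)); print("keeper",c(76,297,.112))
print("slot",c(232,185,.108),c(264,345,.108))
w=arm.grab_frame("wrist"); o=arm.get_obs()
T=np.eye(4);T[:3,:3]=R.from_quat(np.roll(o["tool_rot"],-1)).as_matrix();T[:3,3]=o["position"]
print("cam in tool",np.round(np.linalg.inv(T)@w["cam_to_world"],3).tolist(),w["camera_matrix"][0,0]); print(np.round(T,3).tolist())
E
```

```text
bar ends [ 0.501  -0.2944] [ 0.4924 -0.3666]
strap tongue end top plate [ 0.5025 -0.2723] knob [ 0.4874 -0.4131]
[0.6235 0.2626]
[0.6729 0.044 ]
[ 0.4734 -0.0066]
[0.4166 0.2126]
petri [0.5487 0.128 ]
keeper [0.529  0.2138]
slot [0.6367 0.0733] [0.4851 0.0393]
cam in tool [[-0.0, -0.949, -0.314, 0.08], [1.0, -0.001, 0.001, 0.0], [-0.001, -0.314, 0.949, -0.141], [0.0, 0.0, 0.0, 1.0]] 307.1708339466082
[[0.93, 0.368, -0.0, 0.212], [0.368, -0.93, 0.0, -0.535], [0.0, -0.0, -1.0, 0.231], [0.0, 0.0, 0.0, 1.0]]
```

```bash
cat >> h.py <<'E'
def tool():
    o=arm.get_obs(); return o,R.from_quat(np.roll(o["tool_rot"],-1)).as_matrix()
def to(P,az):
    "shift (tool mm) and turn about tool z (deg) to TCP P with tool x at azimuth az, tool down"
    o,M=tool(); a=np.radians(az)
    G=np.array([[np.cos(a),np.sin(a),0],[np.sin(a),-np.cos(a),0],[0,0,-1]])
    print("shift",np.round(M.T@(np.array(P)-o["position"])*1000,1),"turn",np.round(np.degrees(R.from_matrix(M.T@G).as_rotvec()),2))
E
python3 -c "
from h import *
to([.497,-.33,.16],83.2)"
```

```text
shift [340.7 -85.3  71.3] turn [ -0.    -0.   -61.61]
```

Call:
step_arm([
  [1,43,-11,9,0,0,-8],
  [1,85,-21,18,0,0,-15],
  [1,128,-32,27,0,0,-23],
  [1,170,-43,36,0,0,-31],
  [1,213,-53,44,0,0,-39],
  [1,256,-64,53,0,0,-46],
  [1,298,-75,62,0,0,-54],
  [1,341,-85,71,0,0,-61.6],
  [1,341,-85,71,0,0,-61.6],
])

```text
clock: 2.12
position: [0.4996, -0.3273, 0.1595]
tool_rot: [-0.001, 0.746, 0.666, 0.001]
wrist_force: [-1.2, -1.0, 1.0]
opening: 0.0853
finger_force: 0.0
```

```bash
python3 - <<'E'
from h import *
f=arm.grab_frame("wrist"); save(f,"w1.png",scale=1.5)
for t in("strap","knob","handle","tongue"):
    print(t,[(np.round(d["bbox"]).tolist(),round(d["conf"],2)) for d in arm.spot_in(t,f)[:2]])
o,M=tool(); print(o["position"],np.round(M,3).tolist(),o["clock"])
E
```

```text
strap [([231.0, 103.0, 291.0, 311.0], 0.79)]
knob [([236.0, 269.0, 290.0, 310.0], 0.86)]
handle [([230.0, 102.0, 290.0, 310.0], 0.83)]
tongue [([233.0, 105.0, 289.0, 312.0], 0.58)]
[ 0.49674486 -0.33096393  0.16051662] [[0.12, 0.993, -0.0], [0.993, -0.12, -0.0], [-0.0, -0.0, -1.0]] 2.375
```

View pics/w1.png

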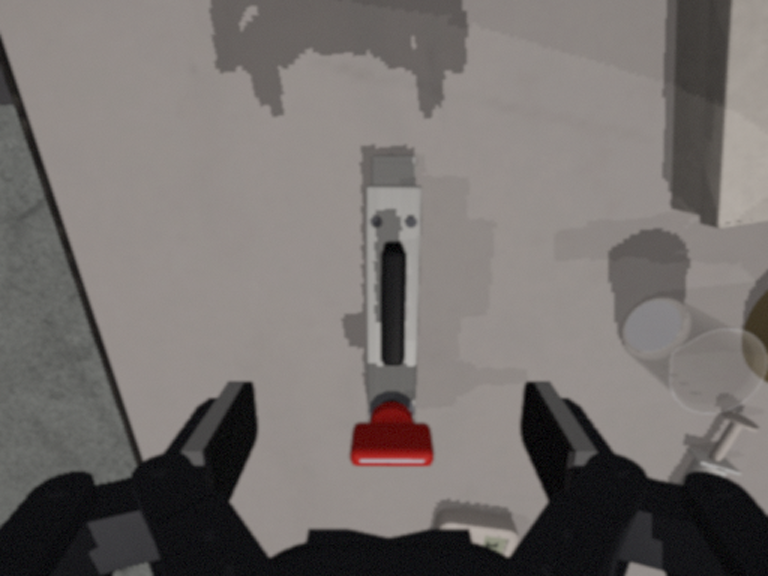

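The wrist view shows the strap upright in the picture: bar from (393,243) to (393,365), plate edges at columns 368 to 420, knob at (391,443).

```bash
python3 - <<'E'
from h import *
f=arm.grab_frame("wrist")
a=ray(f,394.5/1.5,243/1.5,.066);b=ray(f,393/1.5,365/1.5,.066)
print(a,b,np.linalg.norm(a-b)); 
p=ray(f,394/1.5,188/1.5,.036);k=ray(f,391.5/1.5,461/1.5,.084)
print(p,k)
d=a-k; az=np.degrees(np.arctan2(d[1],d[0])); print("Y az",az); 
for z in(.10,.047): to([*((a+b)/2)[:2],z],az)
E
```

```text
[ 0.50336004 -0.30183637  0.066     ] [ 0.49429524 -0.37177778  0.066     ] 0.07052638889529023
[ 0.50640207 -0.27688359  0.036     ] [ 0.48725661 -0.42246444  0.084     ]
Y az 82.39616843407715
shift [-5.6  2.7 60.5] turn [0.   0.02 0.7 ]
shift [ -5.6   2.7 113.5] turn [0.   0.02 0.7 ]
```

Call:
step_arm([
  [1,-5,2.7,45,0,0,0.7],
  [1,-5,2.7,85,0,0,0.7],
  [1,-5,2.7,105,0,0,0.7],
  [1,-5,2.7,113,0,0,0.7],
  [1,-5,2.7,113,0,0,0.7],
  [0,-5,2.7,113,0,0,0.7],
  [0,-5,2.7,113,0,0,0.7],
  [0,-5,2.7,113,0,0,0.7],
  [0,-5,2.7,113,0,0,0.7],
  [0,-5,2.7,113,0,0,0.7],
], grip_force=70)

```text
clock: 3.68
position: [0.4996, -0.3355, 0.0475]
tool_rot: [0.0, 0.752, 0.659, 0.0]
wrist_force: [0.3, -0.5, 3.8]
opening: 0.0121
finger_force: 69.5
```

Call:
step_arm([
  [0,0,0,-15,0,0,0],
  [0,0,0,-45,0,0,0],
  [0,0,0,-90,0,0,0],
  [0,0,0,-140,0,0,0],
  [0,0,0,-150,0,0,0],
  [0,0,0,-150,0,0,0],
])

```text
clock: 4.42
position: [0.4992, -0.3354, 0.1974]
tool_rot: [0.0, 0.752, 0.659, -0.0]
wrist_force: [0.1, 1.1, -3.8]
opening: 0.0126
finger_force: 68.8
```

```bash
python3 - <<'E'
from h import *
f=arm.grab_frame("wrist"); save(f,"w2.png",(130,60,390,384),1.7)
o,M=tool(); print(o["position"],o["wrist_force"],o["moment"],o["opening"],np.round(M,3).tolist())
E
```

```text
[ 0.4989841  -0.33520853  0.19647426] [ 0.07674914  0.37704051 -5.25041306] [0.0361787  0.01539701 0.00096959] 0.01235054826317643 [[0.131, 0.991, -0.001], [0.991, -0.131, 0.001], [0.001, -0.001, -1.0]]
```

View pics/w2.png

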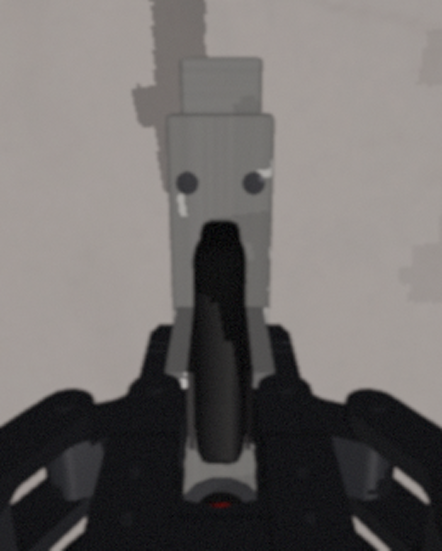

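The strap hangs straight: tongue end at full-frame pixel (260,93), plate end at row 128. Next I go beside the rail for a look.

```bash
python3 - <<'E'
from h import *
f=arm.grab_frame("wrist"); o,M=tool(); p0=o["position"]
for u,v,z in((260,93.5,.007),(260,127.6,.036),(180/1.7+130,90/1.7+60,.007),(262/1.7+130,90/1.7+60,.007),(168/1.7+130,125/1.7+60,.036),(273/1.7+130,125/1.7+60,.036)):
    print(z,np.round(M.T@(ray(f,u,v,p0[2]-.0475+z)-p0)*1000,1))
to([.547,-.057,.2],103.4)
E
```

```text
0.007 [80.4  0.6 40.6]
0.036 [64.5  0.4 11.6]
0.007 [ 69.8 -13.3  40.6]
0.007 [69.8 14.4 40.5]
0.036 [ 61.6 -14.9  11.6]
0.036 [61.6 15.5 11.5]
shift [282.   11.3  -3.7] turn [ -0.1   -0.07 -20.91]
```

Call:
step_arm([
  [0,30,1,-4,0,0,-2],
  [0,70,3,-4,0,0,-5],
  [0,115,5,-4,0,0,-8],
  [0,160,7,-4,0,0,-12],
  [0,205,8,-4,0,0,-15],
  [0,245,10,-4,0,0,-18],
  [0,270,11,-4,0,0,-20],
  [0,282,11,-4,0,0,-21],
  [0,282,11,-4,0,0,-21],
  [0,282,11,-4,0,0,-21],
])

```text
clock: 5.78
position: [0.547, -0.0586, 0.201]
tool_rot: [-0.0, 0.62, 0.785, -0.0]
wrist_force: [0.0, -0.5, -4.6]
opening: 0.0124
finger_force: 68.8
```

```bash
python3 - <<'E'
from h import *
f=arm.grab_frame("wrist"); save(f,"w3.png",(0,0,512,240),1.56)
o,M=tool(); print(o["position"],o["wrist_force"],np.degrees(np.arctan2(M[1,0],M[0,0])))
E
```

```text
[ 0.54700925 -0.0585204   0.20109109] [-0.57354767 -0.48341244 -3.74515261] 103.3740361400412
```

View pics/w3.png

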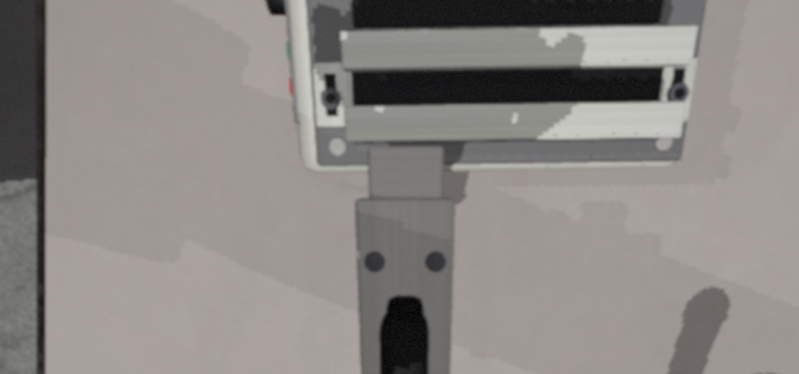

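The picture shows the rail: upper lip rows 30–68, slot rows 68–103, lower lip rows 103–138, over columns 345–690. The tongue end is just below it at (406,146).

```bash
python3 - <<'E'
from h import *
f=arm.grab_frame("wrist"); o,M=tool(); p0=o["position"]
g=cv2.cvtColor(f["color"],cv2.COLOR_RGB2GRAY).astype(int)
s=1.56
def W(u,v,z): return ray(f,u/s,v/s,z)
L=[("far outer",343,32,697,27),("far inner",350,69,662,66.5),("near inner",352,105,685,102),("near outer",348,140.5,685,136.5)]
for n,a,b,c,d in L:
    p,q=W(a,b,.108),W(c,d,.108); m=(p+q)/2;e=q-p
    print(n,np.round(p,4),np.round(q,4),"len",np.linalg.norm(e),"yaw",np.degrees(np.arctan2(e[1],e[0])),"mid in tool",np.round(M.T@(m-p0)*1000,1))
t=p0[2]-.0475
for n,u,v,z in(("tong end",406,147,.007),("tong L",370,175,.007),("tong R",442,175,.007)):
    print(n,np.round(M.T@(W(u,v,t+z)-p0)*1000,1))
for u in (240,300,380): print(u,g[10:100,u].tolist())
print(g[103,225:300].tolist())
E
```

```text
far outer [0.4916 0.0592 0.108 ] [0.64   0.0964 0.108 ] len 0.15302492717885308 yaw 14.071439930254735 mid in tool [128.1  49.8  93.1]
far inner [0.4974 0.0456 0.108 ] [0.6314 0.0785 0.108 ] len 0.13799875426933034 yaw 13.771178719499758 mid in tool [113.2  44.8  93.2]
near inner [0.5012 0.0314 0.108 ] [0.6473 0.0673 0.108 ] len 0.15046812998893097 yaw 13.833805184682197 mid in tool [98.5 51.4 93.2]
near outer [0.5024 0.016  0.108 ] [0.6533 0.0537 0.108 ] len 0.1555606134967117 yaw 13.999967419127781 mid in tool [83.6 51.5 93.2]
tong end [80.   0.4 40.5]
tong L [ 70.3 -12.8  40.5]
tong R [70.2 13.6 40.5]
240 [25, 25, 22, 24, 24, 22, 23, 40, 71, 105, 130, 142, 143, 142, 143, 145, 144, 143, 141, 140, 139, 141, 139, 138, 140, 142, 142, 141, 143, 140, 144, 144, 138, 121, 95, 68, 43, 25, 18, 24, 23, 24, 24, 21, 24, 26, 26, 23, 22, 15, 21, 23, 23, 20, 20, 22, 38, 92, 143, 169, 172, 156, 145, 144, 143, 141, 139, 139, 138, 139, 138, 138, 138, 141, 140, 139, 140, 141, 142, 133, 114, 96, 99, 105, 113, 118, 121, 124, 124, 121]
300 [21, 23, 21, 27, 27, 23, 34, 66, 102, 131, 144, 146, 146, 146, 1
[... 448 characters left out ...]
5, 195, 194, 195, 197, 200, 198, 197, 197, 196, 196, 192, 180, 150, 110, 67, 37, 31, 32, 25, 23, 22, 17, 18, 20, 20, 17, 20, 20, 25, 19, 22, 20, 23, 19, 41, 103, 159, 187, 194, 194, 192, 193, 194, 197, 195, 195, 195, 194, 194, 195, 198, 199, 199, 198, 198, 200, 198, 192, 172, 132, 106, 106, 109, 109, 108, 108, 109, 110, 109, 111]
[110, 111, 111, 112, 111, 110, 110, 111, 110, 110, 108, 105, 113, 120, 123, 123, 123, 122, 124, 121, 124, 123, 123, 124, 124, 123, 124, 123, 123, 122, 123, 122, 122, 122, 122, 123, 122, 122, 123, 121, 123, 122, 121, 122, 123, 123, 123, 122, 122, 123, 121, 121, 122, 122, 122, 121, 121, 115, 107, 90, 77, 73, 73, 74, 80, 97, 104, 104, 104, 105, 108, 112, 113, 114, 114]
```

Call:
step_arm([
  [0,25,1,0,0,0,0],
  [0,65,3,0,0,0,-0.2],
  [0,110,6,0,0,0,-0.5],
  [0,150,9,0,0,0,-0.5],
  [0,178,9,0,0,0,-0.5],
  [0,187.4,9,0,0,0,-0.5],
  [0,187.4,9,15,0,0,-0.5],
  [0,187.4,9,32,0,0,-0.5],
  [0,187.4,9,38,0,0,-0.5],
  [0,187.4,9,38,0,0,-0.5],
])

```text
clock: 7.12
position: [0.5124, 0.1265, 0.1634]
tool_rot: [-0.0, 0.616, 0.788, -0.0]
wrist_force: [0.2, -1.0, -3.7]
opening: 0.0123
finger_force: 68.7
```

```bash
python3 - <<'E'
from h import *
f=arm.grab_frame("wrist"); g=arm.grab_frame("top")
a=cv2.resize(f["color"][0:384,100:420],(480,576),interpolation=3); b=cv2.resize(g["color"][160:270,130:220],(310,576),interpolation=3)
cv2.imwrite("pics/c4.png",np.hstack([a,b])[:,:,::-1])
o,M=tool(); print(o["position"],o["wrist_force"],np.degrees(np.arctan2(M[1,0],M[0,0])),M[:,2])
E
```

```text
[0.51255936 0.12687943 0.16385929] [-0.13027104  1.16485728 -2.79196891] 103.96211410420668 [ 6.62633718e-04  2.43947525e-04 -9.99999751e-01]
```

View pics/c4.png

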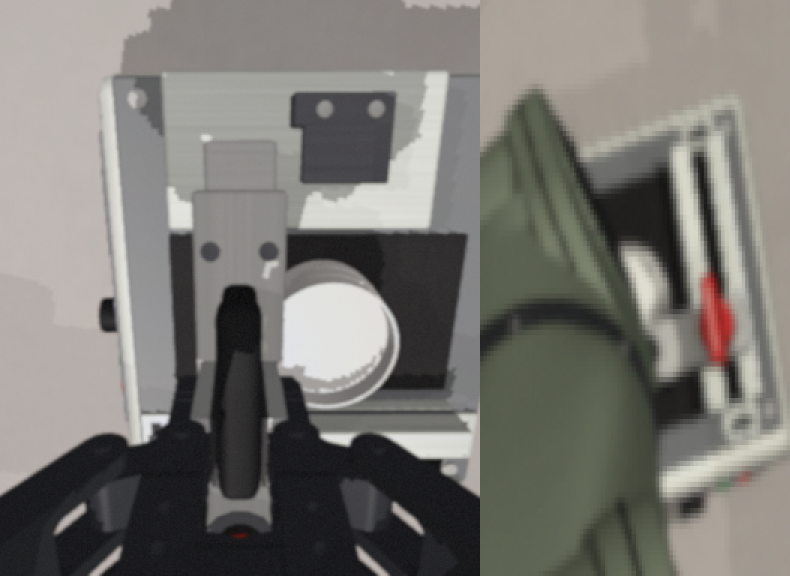

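The tongue is left of the keeper (tongue's right edge at column 277, keeper's from 292), and the top view has the knob centred on the slot. Lowering slowly.

Call:
step_arm([
  [0,0,0,4,0,0,0],
  [0,0,0,7,0,0,0],
  [0,0,0,8.5,0,0,0],
  [0,0,0,10,0,0,0],
  [0,0,0,11,0,0,0],
  [0,0,0,11,0,0,0],
])

```text
clock: 7.98
position: [0.5123, 0.1269, 0.1523]
tool_rot: [0.0, 0.616, 0.788, -0.0]
wrist_force: [0.4, -1.6, -5.5]
opening: 0.0125
finger_force: 68.8
```

Call:
step_arm([
  [0,0,0,2,0,0,0],
  [0,0,0,4,0,0,0],
  [0,0,0,5.5,0,0,0],
  [0,0,0,6.5,0,0,0],
  [0,0,0,7.3,0,0,0],
  [0,0,0,7.3,0,0,0],
])

```text
clock: 8.72
position: [0.5123, 0.127, 0.145]
tool_rot: [-0.0, 0.616, 0.788, -0.0]
wrist_force: [0.9, -2.3, -4.4]
opening: 0.0121
finger_force: 68.9
```

Call:
step_arm([
  [0,0,0,0.4,0,0,0],
  [0,0,3,0.4,0,0,0],
  [0,0,8,0.4,0,0,0],
  [0,0,13,0.4,0,0,0],
  [0,0,18,0.4,0,0,0],
  [0,0,23,0.4,0,0,0],
  [0,0,28,0.4,0,0,0],
  [0,0,33,0.4,0,0,0],
  [0,0,36,0.4,0,0,0],
  [0,0,36,0.4,0,0,0],
])

```text
clock: 9.98
position: [0.5475, 0.1358, 0.1446]
tool_rot: [0.0, 0.616, 0.788, 0.0]
wrist_force: [0.3, -3.2, -4.9]
opening: 0.0129
finger_force: 68.8
```

```bash
python3 - <<'E'
from h import *
f=arm.grab_frame("wrist"); save(f,"w5.png",(130,20,400,240),2.7)
o,M=tool(); print(o["position"],o["wrist_force"],M.T@o["wrist_force"],o["moment"],np.degrees(np.arctan2(M[1,0],M[0,0])))
E
```

```text
[0.54750759 0.13579327 0.14465916] [ 0.84968946 -3.90533996 -5.0202303 ] [-3.99565646 -0.12313018  5.01955506] [-0.72563616 -0.26959676 -0.03269916] 103.98471046967808
```

View pics/w5.png

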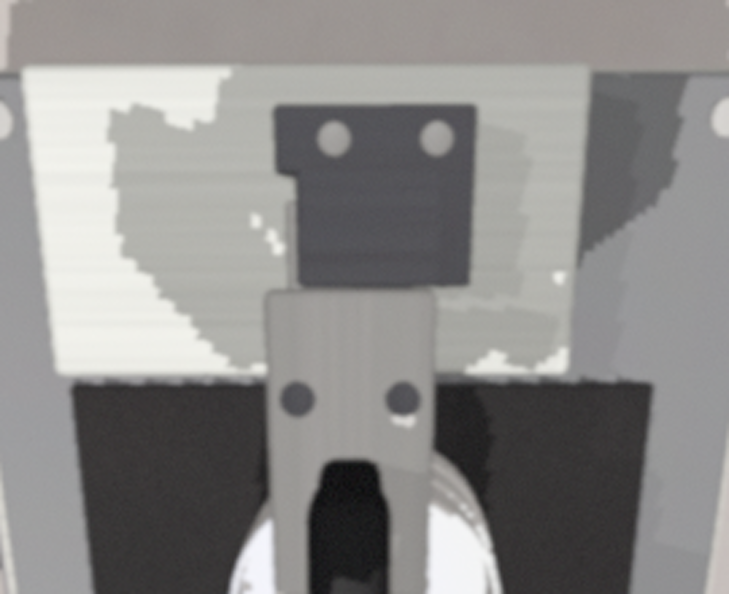

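The tongue is under the keeper, its trailing edge showing at column 290. I continue gently to the stop.

Call:
step_arm([
  [0,-0.5,1,0,0,0,0],
  [0,-0.5,2,0,0,0,0],
  [0,-0.5,3,0,0,0,0],
  [0,-0.5,4,0,0,0,0],
  [0,-0.5,5,0,0,0,0],
  [0,-0.5,5,0,0,0,0],
])

```text
clock: 10.78
position: [0.5514, 0.1365, 0.1445]
tool_rot: [-0.001, 0.616, 0.788, -0.001]
wrist_force: [-6.9, -1.2, 1.2]
opening: 0.0124
finger_force: 69.5
```

Call:
step_arm([
  [0,0,0.5,0,0,0,0],
  [0,0,1,0,0,0,0],
  [0,0,1.5,0,0,0,0],
  [0,0,2,0,0,0,0],
  [0,0,2,0,0,0,0],
])

```text
clock: 11.4
position: [0.5524, 0.1366, 0.1445]
tool_rot: [-0.001, 0.615, 0.788, -0.002]
wrist_force: [-14.2, -2.3, 7.5]
opening: 0.0125
finger_force: 70.8
```

```bash
python3 - <<'E'
from h import *
f=arm.grab_frame("wrist"); o,M=tool(); print(o["position"],M.T@o["wrist_force"],o["moment"],np.degrees(np.arctan2(M[1,0],M[0,0])))
p0=o["position"]
s=2.7
# keeper front edge/far edge and tongue rear edge positions, from previous picture only for keeper (fixed)
g=cv2.cvtColor(f["color"],cv2.COLOR_RGB2GRAY).astype(int)
for r in(100,110): print(g[r,225:320].tolist())
save(f,"w6.png",(130,20,400,240),2.7)
E
```

```text
[0.55241068 0.13665411 0.14455076] [  1.11650202 -14.13969298  -7.19152799] [-0.74861933  3.52940258  0.55744102] 104.03693681351031
[179, 178, 179, 179, 174, 152, 115, 89, 83, 81, 84, 83, 83, 82, 83, 84, 83, 83, 83, 82, 83, 82, 83, 82, 83, 83, 83, 83, 83, 82, 84, 81, 83, 83, 84, 84, 83, 83, 85, 83, 82, 82, 81, 84, 84, 84, 84, 83, 84, 83, 84, 83, 83, 84, 83, 84, 82, 83, 83, 83, 80, 81, 80, 82, 82, 80, 84, 82, 83, 83, 95, 127, 154, 166, 168, 168, 168, 168, 169, 168, 169, 169, 169, 169, 169, 168, 169, 169, 169, 169, 169, 169, 172, 177, 181]
[180, 180, 180, 181, 184, 185, 163, 115, 84, 83, 84, 84, 84, 84, 83, 84, 84, 84, 82, 86, 82, 85, 84, 86, 85, 84, 85, 86, 85, 84, 83, 84, 85, 84, 84, 87, 85, 87, 85, 85, 85, 86, 84, 85, 86, 84, 83, 85, 85, 87, 84, 83, 85, 85, 84, 86, 83, 84, 85, 83, 80, 80, 80, 80, 81, 81, 82, 82, 80, 84, 108, 144, 163, 168, 169, 168, 168, 169, 169, 169, 169, 169, 170, 169, 169, 168, 170, 170, 169, 171, 176, 180, 182, 180, 181]
```

View pics/w6.png

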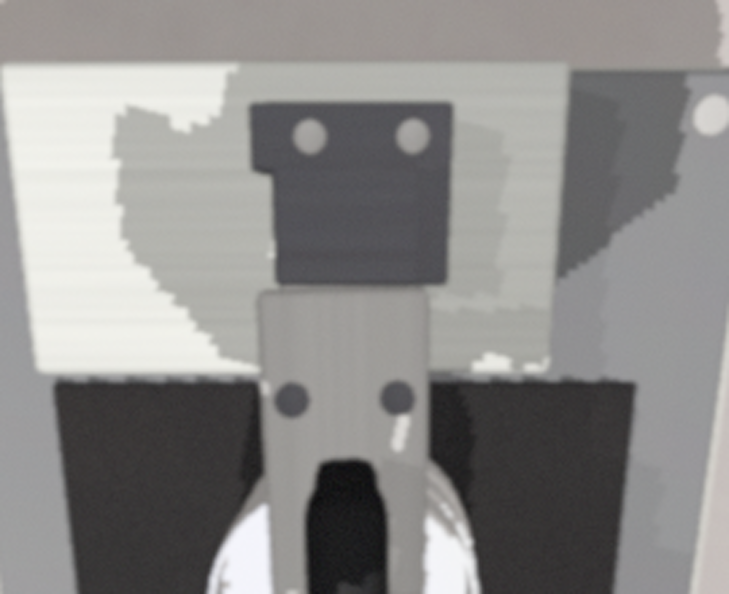

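Keeper columns 275–448 and plate 258–428 put the strap's centre 4 mm left of the keeper's, so x≈0. That is home, and the 14 N agrees with being against the stop. Releasing now.

Call:
step_arm([
  [0.5,0,0,0,0,0,0],
  [0.5,0,0,0,0,0,0],
  [0.6,0,0,0,0,0,0],
  [0.6,0,0,-10,0,0,0],
  [0.6,0,0,-40,0,0,0],
  [0.6,0,0,-75,0,0,0],
  [0.6,0,0,-80,0,0,0],
  [0.6,0,0,-80,0,0,0],
])

```text
clock: 12.45
position: [0.5541, 0.1369, 0.2248]
tool_rot: [0.0, 0.616, 0.788, 0.0]
wrist_force: [0.4, -0.4, -0.7]
opening: 0.0513
finger_force: 0.0
```

```bash
python3 - <<'E'
from h import *
f=arm.grab_frame("wrist"); o,M=tool(); print(o["position"],o["wrist_force"],np.degrees(np.arctan2(M[1,0],M[0,0])))
# strap origin estimate: T-head at slot; knob position guess
Y=np.array([-np.sin(np.radians(13.95)),np.cos(np.radians(13.95))])
k=np.array([.5524,.1366])-.082*Y; print("knob",k)
to([*k,.225],194)
print([(d["bbox"],d["conf"]) for d in arm.spot_in("knob",f)[:2]])
E
```

```text
[0.55391053 0.13686682 0.22419895] [-0.94620718  0.55389152 -0.571587  ] 103.98924884274628
knob [0.57216815 0.05701847]
shift [-81.9  -1.6  -0.8] turn [-3.000e-02 -3.000e-02 -9.001e+01]
[([227.0, 281.9, 290.2, 329.7], 0.66), ([140.6, 51.8, 370.6, 271.4], 0.23)]
```

Call:
step_arm([
  [0.6,-10,0,-5,0,0,-10],
  [0.6,-20,0,-5,0,0,-20],
  [0.6,-30,0,-5,0,0,-30],
  [0.6,-40,0,-5,0,0,-40],
  [0.6,-50,-1,-5,0,0,-50],
  [0.6,-60,-1,-5,0,0,-60],
  [0.6,-70,-1,-5,0,0,-70],
  [0.6,-78,-1.5,-5,0,0,-80],
  [0.6,-82,-1.5,-5,0,0,-90],
  [0.6,-82,-1.5,-5,0,0,-90],
])

```text
clock: 13.8
position: [0.5723, 0.0567, 0.2288]
tool_rot: [-0.001, -0.121, 0.993, 0.0]
wrist_force: [0.6, -1.1, -0.0]
opening: 0.0511
finger_force: 0.0
```

```bash
python3 - <<'E'
from h import *
f=arm.grab_frame("wrist"); save(f,"w7.png",(120,100,400,384),2)
o,M=tool(); print(o["position"],np.degrees(np.arctan2(M[1,0],M[0,0])),o["qpos"])
print([(d["bbox"],d["conf"]) for d in arm.spot_in("knob",f)[:2]])
E
```

```text
[0.57228526 0.05701308 0.22895385] -166.23964901356803 [ 0.21282211  0.79794601 -0.77609001  1.47364137  0.59158791  1.11492665
  1.13488652]
[([245.1, 170.0, 280.5, 254.7], 0.77), ([217.1, 45.0, 480.8, 267.3], 0.16)]
```

View pics/w7.png

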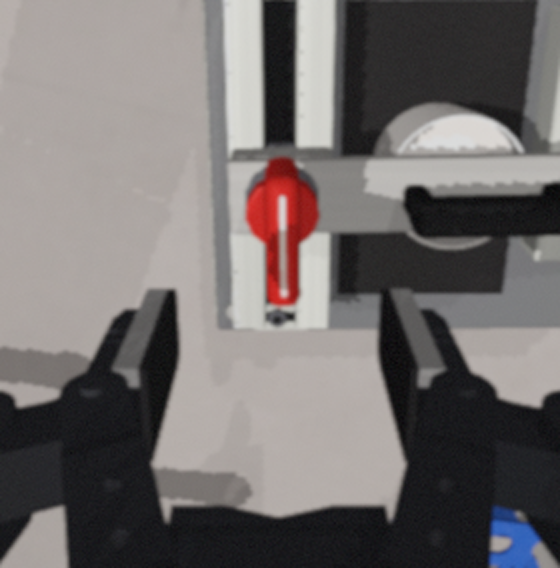

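The wing stands along the picture's vertical, its top ridge from crop (283,163) to (284,300), midway between the fingers. The hub is round at (282,208).

```bash
python3 - <<'E'
from h import *
f=arm.grab_frame("wrist"); o,M=tool();p0=o["position"]
C=lambda u,v,z: M.T@(ray(f,120+u/2,100+v/2,z)-p0)*1000
for n,u,v,z in(("ridge far",283,195,.183),("ridge near",285,297,.183),("wing near end",284,303,.183),("wing far end",282,158,.160),("hub",282.5,208,.153),("hub top edge",282,167,.153),("hub L",247,208,.153),("hub R",319,208,.153)): print(n,np.round(C(u,v,z),1))
E
```

```text
ridge far [17.8  1.1 46.4]
ridge near [-18.9   1.9  46.3]
wing near end [-21.2   1.6  46.3]
wing far end [23.8  1.  69.4]
hub [ 2.5  1.2 76.3]
hub top edge [18.5  1.  76.4]
hub L [  2.5 -12.2  76.3]
hub R [ 2.4 14.9 76.4]
```

Call:
step_arm([
  [0.45,0.5,1.4,0,0,0,0],
  [0.45,0.5,1.4,25,0,0,0],
  [0.45,0.5,1.4,50,0,0,0],
  [0.45,0.5,1.4,66,0,0,0],
  [0.45,0.5,1.4,72,0,0,0],
  [0.45,0.5,1.4,72,0,0,0],
  [0,0.5,1.4,72,0,0,0],
  [0,0.5,1.4,72,0,0,0],
  [0,0.5,1.4,72,0,0,0],
  [0,0.5,1.4,72,0,0,0],
], grip_force=60)

```text
clock: 15.2
position: [0.5719, 0.0582, 0.158]
tool_rot: [0.0, -0.122, 0.993, -0.0]
wrist_force: [0.7, -1.9, 5.2]
opening: 0.011
finger_force: 61.1
```

Call:
step_arm([
  [0,0,0,2,0,0,0],
  [0,0,0,4,0,0,0],
  [0,0,0,6,0,0,0],
  [0,0,0,7,0,0,0],
  [0,0,0,7,0,0,0],
])

```text
clock: 15.82
position: [0.572, 0.0583, 0.1514]
tool_rot: [0.001, -0.122, 0.993, -0.0]
wrist_force: [-1.0, -1.9, 14.7]
opening: 0.0111
finger_force: 62.4
```

Call:
step_arm([
  [0,0,0,0.6,0,0,5],
  [0,0,0,0.6,0,0,15],
  [0,0,0,0.6,0,0,25],
  [0,0,0,0.6,0,0,35],
  [0,0,0,0.6,0,0,45],
  [0,0,0,0.6,0,0,55],
  [0,0,0,0.6,0,0,65],
  [0,0,0,0.6,0,0,75],
  [0,0,0,0.6,0,0,83],
  [0,0,0,0.6,0,0,83],
])

```text
clock: 17.08
position: [0.5725, 0.0591, 0.1512]
tool_rot: [0.001, 0.567, 0.824, 0.001]
wrist_force: [0.6, 2.0, 15.4]
opening: 0.011
finger_force: 62.6
```

```bash
python3 - <<'E'
from h import *
o,M=tool(); print(o["position"],o["wrist_force"],o["moment"],np.degrees(np.arctan2(M[1,0],M[0,0])),o["opening"])
E
```

```text
[0.57253006 0.05912397 0.1511872 ] [ 0.64305533  2.04556245 15.42991566] [ 0.44519014 -0.06348721 -0.00354719] 110.88242109441836 0.010996964309133194
```

Call:
step_arm([
  [0,0,0,0,0,0,4],
  [0,0,0,0,0,0,7],
  [0,0,0,0,0,0,9],
  [0,0,0,0,0,0,10],
  [0,0,0,0,0,0,10],
])

```text
clock: 17.7
position: [0.5726, 0.0591, 0.1511]
tool_rot: [0.001, 0.636, 0.772, 0.001]
wrist_force: [0.6, 0.7, 15.4]
opening: 0.0112
finger_force: 66.0
```

```bash
python3 - <<'E'
from h import *
o,M=tool(); print(o["position"],o["wrist_force"],o["moment"],np.degrees(np.arctan2(M[1,0],M[0,0])),o["opening"])
E
```

```text
[0.57257481 0.05909784 0.15112716] [ 0.63130153  0.73138094 15.36418405] [ 0.35688761 -0.23712678  1.04231297] 101.06786255021528 0.011171123601692855
```

Call:
step_arm([
  [0,0,0,-0.7,0,0,-1],
  [0,0,0,-1.5,0,0,-2],
  [0,0,0,-2.2,0,0,-2],
  [0.2,0,0,-2.2,0,0,-2],
  [0.45,0,0,-2.2,0,0,-2],
  [0.45,0,0,-2.2,0,0,-2],
  [0.45,0,0,-20,0,0,-2],
  [0.45,0,0,-50,0,0,-2],
  [0.45,0,0,-80,0,0,-2],
  [0.45,0,0,-80,0,0,-2],
])

```text
clock: 18.95
position: [0.5723, 0.0584, 0.2317]
tool_rot: [0.001, 0.623, 0.782, 0.001]
wrist_force: [-0.5, 0.3, -0.7]
opening: 0.0383
finger_force: 0.0
```

Call:
step_arm([
  [0.45,-40,0,-10,0,0,0],
  [0.45,-80,0,-20,0,0,0],
  [0.45,-80,0,-20,0,0,0],
])

```text
clock: 19.32
position: [0.5899, -0.0228, 0.2494]
tool_rot: [0.0, 0.624, 0.781, -0.001]
wrist_force: [-0.2, 0.0, -0.7]
opening: 0.0384
finger_force: 0.0
```

```bash
python3 - <<'E'
from h import *
f=arm.grab_frame("wrist"); g=arm.grab_frame("top"); o,M=tool(); print(o["position"],o["wrist_force"])
a=cv2.resize(f["color"][0:300,130:430],(590,590),interpolation=3); b=cv2.resize(g["color"][170:270,180:215],(206,590),interpolation=3)
cv2.imwrite("pics/c8.png",np.hstack([a,b])[:,:,::-1])
E
```

```text
[ 0.58931745 -0.0193978   0.24920347] [-0.68669527  0.36607688  0.05092797]
```

View pics/c8.png

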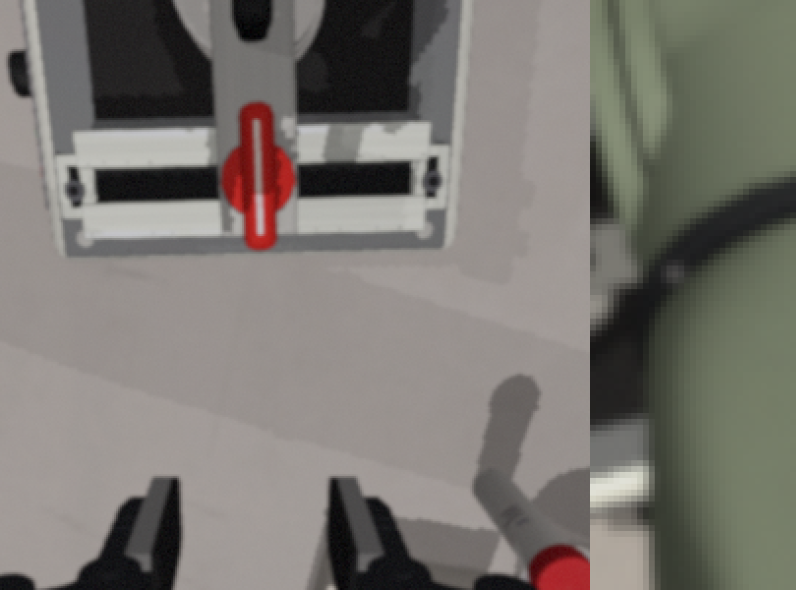

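The wing now lies along the strap, from (256,105) to (261,245), so the quarter turn is done. A numeric check that the tongue stayed home.

Call:
step_arm([
  [0.45,40,0,0,0,0,0],
  [0.45,80,0,0,0,0,0],
  [0.45,120,0,0,0,0,0],
  [0.45,160,0,0,0,0,0],
  [0.45,160,0,0,0,0,0],
  [0.45,160,0,0,0,0,0],
])

```text
clock: 20.18
position: [0.5534, 0.1363, 0.2496]
tool_rot: [-0.0, 0.622, 0.783, -0.0]
wrist_force: [0.5, 0.0, -0.6]
opening: 0.0384
finger_force: 0.0
```

```bash
python3 - <<'E'
from h import *
f=arm.grab_frame("wrist"); save(f,"w9.png"); o,M=tool(); p0=o["position"]; print(p0,np.degrees(np.arctan2(M[1,0],M[0,0])))
# shaker axes: yaw 13.95
a=np.radians(13.95);X=np.array([np.cos(a),np.sin(a),0]);Y=np.array([-np.sin(a),np.cos(a),0])
g=cv2.GaussianBlur(cv2.cvtColor(f["color"],cv2.COLOR_RGB2GRAY),(3,3),0).astype(int)
c=np.array([.5465,.128,0])
s=np.array([.5524,.1366,0])
for yy,z in((.076,.1125),(.083,.1125),(.056,.133),(.05,.133),(.045,.133)):
    out=[]
    xs=np.arange(-.03,.035,.0005)
    uv=proj(f,np.array([s+X*x+Y*yy+[0,0,z] for x in xs])).astype(np.float32)
    v=cv2.remap(g.astype(np.float32),uv[:,0].reshape(1,-1),uv[:,1].reshape(1,-1),1)[0]
    d=np.diff(v); i=np.argsort(-abs(d))[:8]; print(yy,sorted([(round(xs[k]*1000,1),int(d[k])) for k in i]))
print([(t,np.round(d["bbox"]).tolist(),round(d["conf"],2)) for t in("petri","knob") for d in arm.spot_in(t,f)[:1]])
E
```

```text
[0.55364262 0.13578871 0.24973985] 102.972362965082
0.076 [(np.float64(-16.5), -17), (np.float64(-16.0), -19), (np.float64(-15.5), -19), (np.float64(-15.0), -18), (np.float64(18.5), 16), (np.float64(19.0), 17), (np.float64(19.5), 20), (np.float64(20.0), 13)]
0.083 [(np.float64(-17.0), -14), (np.float64(-16.5), -18), (np.float64(-16.0), -26), (np.float64(-15.5), -23), (np.float64(-15.0), -21), (np.float64(18.5), 16), (np.float64(19.0), 18), (np.float64(19.5), 20)]
0.056 [(np.float64(-18.0), -6), (np.float64(12.5), -6), (np.float64(13.0), -8), (np.float64(13.5), -7), (np.float64(15.0), 7), (np.float64(15.5), 12), (np.float64(16.0), 11), (np.float64(16.5), 8)]
0.05 [(np.float64(-5.5), -8), (np.float64(-5.0), -10), (np.float64(-4.5), -9), (np.float64(-4.0), -8), (np.float64(6.5), 8), (np.float64(7.0), 8), (np.float64(7.5), 8), (np.float64(15.0), 9)]
0.045 [(np.float64(-9.0), 13), (np.float64(-8.5), 13), (np.float64(10.5), 13), (np.float64(13.0), -13), (np.float64(13.5), -15), (np.float64(14.0), -19), (np.float64(14.5), -15), (np.float64(15.0), -13)]
[('petri', [223.0, 159.0, 289.0, 216.0], 0.61), ('knob', [246.0, 256.0, 277.0, 317.0], 0.64)]
```

```bash
python3 -c "
from plant import arm
print(arm.close_job())"
```

```text
the job is handed in; nothing more can be done
None
```

The strap is clamped over the dishes: the tongue measured home against the stop to within about 0.5 mm in the last wrist image. The knob was pressed, turned clockwise to its stop and let go, and the job was handed in at about 20 s. I did not separately measure the dishes' or the bystanders' final positions, nor the T-head under the lips, which is inferred from the free turn and the stop torque.

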